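# Seat the keyed burr in the baby-food mill

## Robot

A 6-joint arm with a two-finger parallel gripper is mounted at the origin on the work surface. World frame = base frame: x ahead of the robot, y to its left, z up, the work surface at z = 0. Lengths are in mm, angles in rad, forces in N, time in s.
With the tool pointing down it reaches from about 275 to 775 mm from the base axis. Payload 14.6 kg.
Tool frame: the origin (TCP) lies at the centre of the arm's flange, where the gripper is bolted on; the fingertips stand 173 mm ahead of it and the grasp point (between the pads) lies 155 mm ahead of it (r.finger_overhang is the z of the fingertips in the tool frame, in mm); z points along the fingers, y is the direction in which the jaws open and shut (so a half turn about z gives the same grasp; the last joint's range is limited). The gripper opens to 85 mm and grips with 20 to 120 N. Pads are 22 mm wide; open, the fingers measure 114 mm over their backs; the gripper's body (76 mm by 85 mm) begins 54 mm behind the grasp point. The pads swing forward as they close: fully open they stand 13 mm farther back than shut.
Start: joints at [1.146, 0.263, -0.048, 1.259, 0, 1.415], TCP at [139.938, 506.01, 404.678] pointing down, gripper open.
Joint ranges: [-2.65, 2.65], [-0.89, 1.7], [-1.18, 1.37], [-2.13, 2.11], [-1.35, 1.29], [-3.14, 3.14]. Speed limits (rad/s): [1.89, 1.89, 2.57, 2.79, 3.14, 3.14].

## Interface

Orientations are given as [roll, pitch, yaw] about the fixed x, y, z axes, in that order (R = Rz(yaw) Ry(pitch) Rx(roll)).
In Python, from plant import observe, optics, r gives the robot as it stands. The module is installed in compiled form; this text tells all that it offers.
- The arm moves only by the tool send_rows, never from a script. Its argument "steps" is a list of rows, each an object with "slide": the shift along the world's x, y, z in mm, a list of three; "delta_rot": the turn, a rotation vector about the world's x, y, z in degrees, a list of three. In form: [{"slide": [tx, ty, tz], "delta_rot": [wx, wy, wz]}, ...]. A call has 1 to 10 rows; each row shifts and turns the pose as measured when the row begins; what a row does not reach is not made up. A row lasts 1/10 s, in which the tool goes at most 50 mm and 8.59 degrees, less where a joint would pass 70% of its speed; a pose out of reach is approached as far as the arm can. A call with a gripper value outside its range is refused whole. "hand" is the opening in per cent of the stroke, from 0 (shut) to 100 (fully open), set as the call begins (left out, the last holds). The fingers move at their own pace and stop on an object; "newtons" is the grip in N (left out, the last holds). Time passes only in rows, so rows that do not move let the fingers close. It gives the time, the measured TCP pose, the force and the opening at its end, in the units of the state.
- observe(): the state, without advancing time (a new reading comes with each control period).
- optics.camera(name): name is "side" or "top" or "wrist"; returns the picture (420x560x3 uint8, red, green, blue); there is no depth.
- optics.get_calibration(name): a dict with "vfov" (degrees; the focal length in pixels is half the picture's height over the tangent of half this angle, whatever the lens; pixels are square), "cx", "cy" (the principal point, pixels), "k1" (the pictures are not rectified: a ray, as slopes to the right and down, at radius r is drawn at 1 + k1 r^2 times it, then the intrinsics apply), "pose" (4x4, takes a point from camera to world coordinates); the wrist camera has in their place "mount" (4x4, takes a point from camera to tool coordinates, whose origin is the TCP and whose axes are the flange's). Camera axes: x right, y up, looking along -z (the intrinsics and any distortion apply to the point x, -y, -z); pixel columns grow to the right and rows downward; lengths in mm; the calibration is good to about 2 mm. A picture is of the moment at which its call begins: read the wrist's pose just before it. get_calibration takes no time and is no camera call.
- r.close_job(): hands the job in, once; it reports no verdict.
The state is a dict: "clock": time; "q": joint angles; "joint_velocities": joint speeds; "effort": joint torques, N m; "tool_pos": TCP position; "tool_rot": TCP orientation; "wrist_force": force on the tool from outside, world axes, zero at the start; "moment": the same for the moment, N m; "width": finger opening in mm.
Only numpy, scipy, OpenCV 4.12 (cv2) and the standard library are available. Lean on these libraries where they do the work, as an engineer would, in place of code of your own. Each camera call takes 0.05 s, during which the arm holds its last target.

## Task

Pick up the loose burr by its bar grip and fit it into the baby-food mill: set it upright on the drive in the mill's well and, pressing only lightly, turn it until its cross-shaped key drops into the slot and the disc sits fully home. Let go and leave it there, and do not disturb the other things on the shelf.

Things in the scene. Friction and masses are not known exactly. Their poses are not given: they have to be found in the camera images.
- burr: Loose burr, 0.2 to 0.42 kg, standing upright on its key. A steel cross-shaped key (two crossed bars, each 52 mm long, 12 mm wide, 20 mm high, along the burr's x and y) under an aluminium disc 84 mm across, 18 mm thick (20 to 38 mm above the origin), with a bar grip on top. Origin: centre of the key's lower face; z up. The key fits the slot in any of four quarter turns.
- burr_grip (a point): Centre of the burr's grey upright bar grip: 60 mm long along the burr's x, 22 mm thick along its y, 45 mm high (38 to 83 mm above the burr's origin; this point is at 60.5 mm). Axes as the burr's.
- mill: Baby-food mill, fixed: a white round housing, foot 164 mm and body 140 mm across, 99 mm high to its rim. In its top is an open well 96 mm across and 14 mm deep, whose floor is the steel drive with a cross-shaped slot. A small crank on the +x side reaches 124 mm from the axis, 82 mm high. Origin: centre of the housing's underside, z up.
- mill_seat (a point): Centre of the slot, on the mill's axis at the drive's top face, 85 mm above the shelf; axes as the mill's. Slot: two crossed channels 17 mm wide, 25 mm deep, across the whole drive, turned by an unreported angle of up to 40 degrees either way from the mill's x and y: find it by feel or sight. The drive is stiff and stays put. The key enters when within about 4 degrees and 1.5 mm.
- burr_under (a point): Centre of the underside of the burr's disc, 20 mm above the burr's origin; axes as the burr's. With the key resting on the drive off the slot it is 20 mm above mill_seat; home, the disc lies flat on the drive, this point meets mill_seat, and the disc's top is 4 mm above the rim.
- stacking_ring: Red plastic stacking ring, 80 mm across, 24 mm high, lying on the shelf between the burr and the mill. Origin: centre of its underside. Leave alone.
- bowl: White ceramic bowl, 116 mm across, 50 mm high, on the wooden turntable tray (230 mm across, 22 mm high) at the far side. Origin: centre of its underside. Leave alone.
- jar: Glass baby jar with a steel twist cap, 62 mm across, 76 mm high, on the turntable tray. Origin: centre of its underside. Leave alone.
- basket: Woven plastic basket of orange teethers, 200 by 150 mm, 90 mm high (teethers to about 110 mm), at the left. Origin: centre of its underside. Leave alone.
- spoon: White spoon 140 mm long lying across in front of the robot. Leave alone.
- cup: Blue ceramic mug, 72 mm across, 80 mm high, at the right. Origin: centre of its underside. Leave alone.
- feeding_bottle: Clear feeding bottle, 60 mm across, 150 mm high, at the right. Origin: centre of its underside. Leave alone.
Mind the look-alikes: they are no part of the job. Leave any green or turquoise look-alike of the mill alone. What is shaped like the burr but orange is not meant.

How it is judged (in metres and radians):
On the way:
1. the burr, held in the gripper, is lowered upright onto the drive in the mill's well (contact force between the fingers and burr above 0.5 N and horizontal distance between burr_under and mill_seat below 0.015 m and z of burr_under in the frame of mill_seat below 0.028 m and angle between burr's own z axis and vertical below 0.2 rad).
At the end, for the whole second after the job is handed in: The burr's key is down in the slot: the disc's underside is less than 4 mm above the drive, within 6 mm of the mill's axis, tilted less than 0.08 rad, at rest and released (z of burr_under in the frame of mill_seat below 0.004 m and horizontal distance between burr_under and mill_seat below 0.006 m and angle between burr's own z axis and vertical below 0.08 rad and linear speed of burr below 0.02 m/s); the robot touches nothing.
It fails at once if the burr is pressed on the mill with more than 80 N while its key is not in the slot (contact force between burr and mill above 80 N and z of burr_under in the frame of mill_seat above 0.006 m).
It fails at once if one of the other things on the shelf is moved more than 30 mm (distance of any of stacking_ring, bowl, jar, basket, spoon, cup, feeding_bottle from where it was at the start of the episode above 0.03 m).
It also fails if it takes over 64 s, if anything falls off the work surface, if the arm or the gripper's body presses on something with over 40 N, if the wrist force passes 120 N, or if a joint passes its speed limit or range.

## Working session

There is one attempt and no reset: what is moved stays moved. The work goes in short steps, Python scripts to look and compute and a tool call to move; the robot and the scene stay as the last step left them, time stands still between calls to the robot, and variables do not carry over. Pictures are saved under pics/ and viewed, and the job is handed in when it is done.

Besides the shell and the picture viewer there is one more tool, called as a command line: name --argument value ..., lists and objects as JSON in quotes. send_rows: Moves the arm, as the interface text tells. Its arguments: {"type":"object","properties":{"steps":{"type":"array","items":{"type":"object","properties":{"slide":{"type":"array","items":{"type":"number"}},"delta_rot":{"type":"array","items":{"type":"number"}}}}},"hand":{"type":"number"},"newtons":{"type":"number"}},"required":["steps"]}

```bash
mkdir -p pics; python3 - <<'E'
from plant import observe, optics, r
import cv2
s=observe();print(s)
for n in("side","top","wrist"):
    im=optics.camera(n);cv2.imwrite(f"pics/{n}0.png",im[:,:,::-1])
    print(n,optics.get_calibration(n))
print(r.finger_overhang)
E
```

```text
{'clock': 0.0, 'q': array([ 1.14569490e+00,  2.63548669e-01, -4.89347927e-02,  1.25941544e+00,
        1.39560101e-05,  1.41549450e+00]), 'joint_velocities': array([-0.0009839 , -0.00133222,  0.00077746,  0.00054937,  0.00032675,
       -0.00027444]), 'effort': array([ 4.46926160e-04, -6.37618804e+01,  3.84561288e+01,  1.39107340e-02,
       -9.58101123e-05, -2.47203968e-05]), 'tool_pos': array([139.89964728, 505.92395654, 404.21244075]), 'tool_rot': array([-3.14050551e+00, -1.84332565e-04,  2.87179294e+00]), 'wrist_force': array([-0.05352984,  0.36403845, -0.21743307]), 'moment': array([ 0.02036067, -0.03516937,  0.02222878]), 'width': 85.69841602782843}
side {'vfov': 42.01813081331843, 'cx': 277.7477560348013, 'cy': 218.68609711539, 'k1': 0.061262117346917944, 'pose': array([[ 9.69970267e-01,  1.59551484e-01, -1.83578334e-01,
         2.14971640e+02],
       [-2.42852568e-01,  6.76987305e-01, -6.94773933e-01,
        -1.14915259e+03],
       [ 1.34279892e-02,  7.18492528e-01,  6.95405045e-01,
         1.26913804e+03],
       [ 0.00000000e+00,  0.00000000e+00,  0.00000000e+00,
     
[... 253 characters left out ...]
.17097728e-02,  7.34757300e-03,
         2.24208231e+01],
       [ 1.26928771e-02,  1.71822512e-01,  9.85046149e-01,
         1.30578421e+03],
       [ 0.00000000e+00,  0.00000000e+00,  0.00000000e+00,
         1.00000000e+00]])}
wrist {'vfov': 70.24792133926007, 'cx': 280.48394657004036, 'cy': 213.2999608804773, 'k1': -0.037695551313217036, 'mount': array([[ 1.05823187e-03,  9.49373645e-01,  3.14147358e-01,
         8.10159374e+01],
       [ 9.99999427e-01, -9.53330792e-04, -4.87555066e-04,
         2.60955390e-01],
       [-1.63385580e-04,  3.14147694e-01, -9.49374109e-01,
         3.11298426e+01],
       [ 0.00000000e+00,  0.00000000e+00,  0.00000000e+00,
         1.00000000e+00]])}
173.4
```

View pics/side0.png

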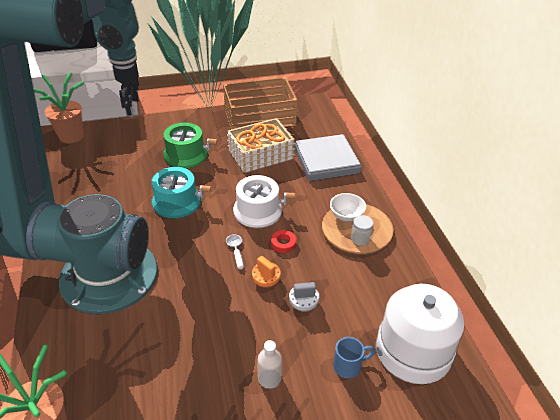

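View pics/top0.png

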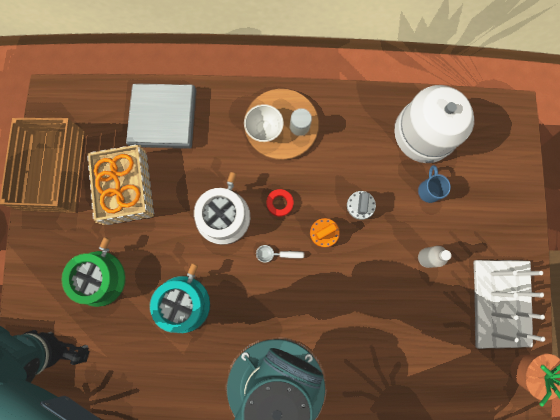

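View pics/wrist0.png

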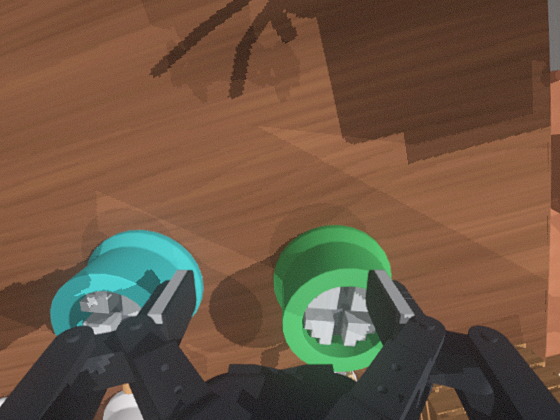

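Burr candidates in the top view are the grey burr at (361,205) and an orange one at (325,233), which is a decoy. Mill candidates are the white one at (221,214), with green (93,278) and turquoise (180,305) as decoys. I choose grey and white and check both in a close crop.

```bash
cat > h.py <<'E'
import numpy as np, cv2
from plant import observe, optics, r
from scipy.spatial.transform import Rotation as R
def campose(n,s=None):
    c=optics.get_calibration(n)
    if n!="wrist": return c,c["pose"]
    T=np.eye(4);T[:3,:3]=R.from_euler("xyz",s["tool_rot"]).as_matrix();T[:3,3]=s["tool_pos"]
    return c,T@c["mount"]
def f(c): return 210/np.tan(np.radians(c["vfov"]/2))
def ray(n,u,v,s=None):
    c,P=campose(n,s);d=np.array([(u-c["cx"])/f(c),(v-c["cy"])/f(c)])
    x=d.copy()
    for _ in range(30): x=d/(1+c["k1"]*(x@x))
    w=P[:3,:3]@np.array([x[0],-x[1],-1]);return P[:3,3],w
def onplane(n,u,v,z,s=None):
    o,w=ray(n,u,v,s);return o+w*(z-o[2])/w[2]
def proj(n,p,s=None):
    c,P=campose(n,s);q=np.linalg.inv(P)@np.append(p,1);x=np.array([q[0],-q[1]])/-q[2]
    x=x*(1+c["k1"]*(x@x));return x*f(c)+[c["cx"],c["cy"]]
E
python3 - <<'E'
import cv2,numpy as np
from h import *
t=cv2.imread("pics/top0.png");s=cv2.imread("pics/side0.png")
a=cv2.resize(t[170:250,330:400],None,fx=5,fy=5,interpolation=3)
b=cv2.resize(t[170:250,185:255],None,fx=5,fy=5,interpolation=3)
cv2.imwrite("pics/c1.png",np.hstack([a,b]))
a=cv2.resize(s[270:320,275:335],None,fx=6,fy=6,interpolation=3)
b=cv2.resize(s[170:230,225:305],None,fx=5,fy=5,interpolation=3)
cv2.imwrite("pics/c2.png",np.hstack([a,b]))
print(a.shape,b.shape)
E
```

```text
(300, 360, 3) (300, 400, 3)
```

View pics/c1.png

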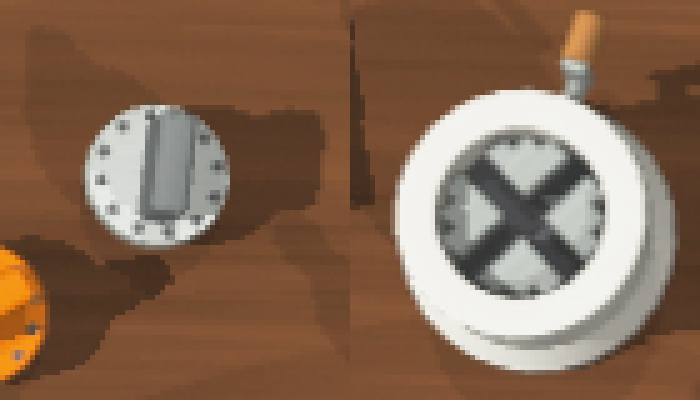

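View pics/c2.png

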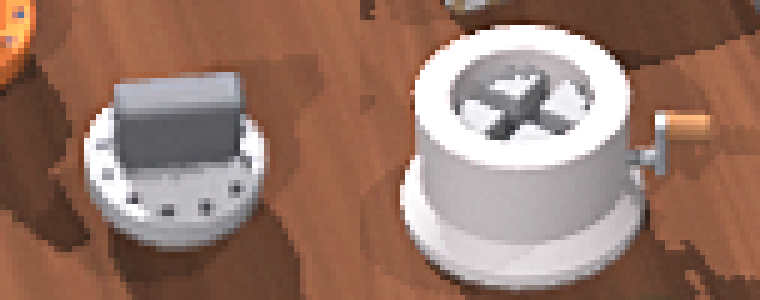

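The crops confirm the grey burr (crop centre (157,175)) and the white mill with its dark cross slot (centre ~(525,215)). Next I measure them.

```bash
python3 - <<'E'
from h import *
np.set_printoptions(precision=1,suppress=True)
t=cv2.imread("pics/top0.png");hsv=cv2.cvtColor(t,cv2.COLOR_BGR2HSV)
# burr: low saturation
def mask(x0,y0,x1,y1,lo,hi,S=60):
    m=np.zeros(t.shape[:2],np.uint8);r_=hsv[y0:y1,x0:x1];m[y0:y1,x0:x1]=((r_[...,1]<S)&(r_[...,2]>lo)&(r_[...,2]<hi))*255
    return m
def big(m):
    c=cv2.findContours(m,0,1)[0];return max(c,key=cv2.contourArea)
m=mask(335,180,390,230,80,256);c=big(m);(x,y),rad=cv2.minEnclosingCircle(c)
print("burr disc",x,y,rad,onplane("top",x,y,36), "diam",np.linalg.norm(onplane("top",x-rad,y,36)-onplane("top",x+rad,y,36)))
# grip top corners by eye in crop
P=lambda u,v,z:onplane("top",330+u/5,170+v/5,z)
for (u,v) in [(154,109),(192,112),(188,210),(146,208)]: print("grip",P(u,v,83))
# mill
M=lambda u,v,z:onplane("top",185+(u-350)/5,170+v/5,z)
print("rim", M(393,212,99)[:2],M(648,212,99)[:2],M(520,88,99)[:2],M(520,338,99)[:2])
print("well",M(436,212,99),M(607,212,99),M(520,128,99),M(520,300,99))
m=mask(208,192,238,234,0,110,80); m2=mask(190,180,250,240,200,256,40)
c=big(m2);print("rim mask",cv2.minEnclosingCircle(c))
for a,b in [((475,168),(582,275)),((578,168),(468,278))]:
    A,B=M(*a,85),M(*b,85);d=B-A;print("slot",A,B,np.degrees(np.arctan2(d[1],d[0])))
print("crank",M(575,75,82),M(590,15,82))
print("ring",onplane("top",280,202,12))
E
```

```text
burr disc 360.8793029785156 204.87930297851562 14.478194236755371 [ 532.  -234.6   36. ] diam 86.32409515284999
grip [ 561.8 -225.    83. ]
grip [ 560.7 -247.    83. ]
grip [ 504.1 -244.3   83. ]
grip [ 504.5 -220.3   83. ]
rim [485.1 243.8] [489.7 102. ] [557.5 176.7] [417.5 169.5]
well [485.9 219.8  99. ] [489.  124.7  99. ] [534.8 175.5  99. ] [438.5 170.5  99. ]
rim mask ((218.0416717529297, 214.4166717529297), 26.949289321899414)
slot [513.6 201.5  85. ] [455.  138.3  85. ] -132.8113044848629
slot [515.5 143.4  85. ] [451.2 202.   85. ] 137.62402313799095
crank [569.5 148.   82. ] [604.7 141.1  82. ]
ring [537.1   3.5  12. ]
```

send_rows --steps '[{"slide":[18,-35,0],"delta_rot":[0,0,1.2]},{"slide":[20,-40,0],"delta_rot":[0,0,1.2]},{"slide":[20,-40,0],"delta_rot":[0,0,1.2]},{"slide":[20,-40,0],"delta_rot":[0,0,1.2]},{"slide":[20,-40,0],"delta_rot":[0,0,1.2]},{"slide":[20,-40,0],"delta_rot":[0,0,1.2]},{"slide":[20,-40,0],"delta_rot":[0,0,1.2]},{"slide":[20,-40,0],"delta_rot":[0,0,1.2]},{"slide":[20,-40,0],"delta_rot":[0,0,1.2]},{"slide":[20,-40,0],"delta_rot":[0,0,1]}]' --hand 100 --newtons 60

```text
clock: 1.15
tool_pos: [338.3, 100.2, 402.4]
tool_rot: [-3.14, 0.001, 3.095]
wrist_force: [1.0, 0.8, -0.3]
width: 85.3
```

```bash
python3 - <<'E'
from h import *
s=observe();print(s["tool_pos"]);im=optics.camera("wrist");cv2.imwrite("pics/w1.png",im[:,:,::-1]);np.save("w1.npy",[s["tool_pos"],s["tool_rot"]])
E
```

```text
[338.30437227 100.22850825 402.43748928]
```

View pics/w1.png

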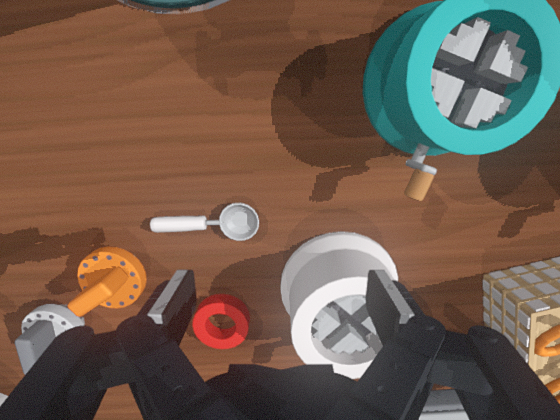

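send_rows --steps '[{"slide":[28,-37,0]},{"slide":[28,-37,0]},{"slide":[28,-37,0]},{"slide":[28,-37,0]},{"slide":[28,-37,0]},{"slide":[28,-37,0]},{"slide":[28,-37,0]},{"slide":[28,-37,0]},{"slide":[28,-37,0]}]'

```text
invalid input
```

```bash
python3 - <<'E'
from h import *
s=observe();print(s["tool_pos"],s["tool_rot"]);im=optics.camera("wrist");cv2.imwrite("pics/w2.png",im[:,:,::-1]);np.save("w2.npy",[s["tool_pos"],s["tool_rot"]])
E
```

```text
[341.24190349  95.31662639 402.36181787] [-3.13790697e+00  1.62364478e-03  3.09121386e+00]
```

View pics/w2.png

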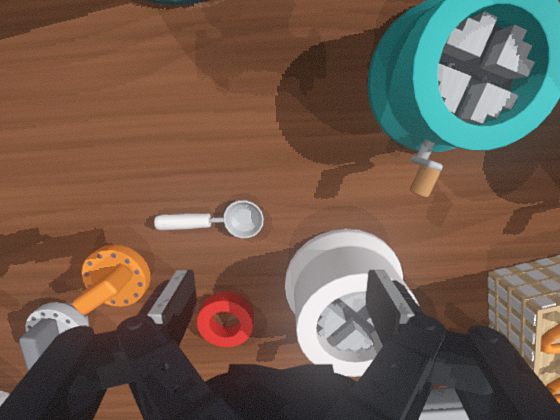

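The call was refused because `delta_rot` is needed in every row. Sending it again with that added.

send_rows --steps '[{"slide":[28,-37,0],"delta_rot":[0,0,0]},{"slide":[28,-37,0],"delta_rot":[0,0,0]},{"slide":[28,-37,0],"delta_rot":[0,0,0]},{"slide":[28,-37,0],"delta_rot":[0,0,0]},{"slide":[28,-37,0],"delta_rot":[0,0,0]},{"slide":[28,-37,0],"delta_rot":[0,0,0]},{"slide":[28,-37,0],"delta_rot":[0,0,0]},{"slide":[28,-37,0],"delta_rot":[0,0,0]},{"slide":[28,-37,0],"delta_rot":[0,0,0]}]'

```text
clock: 2.15
tool_pos: [596.3, -243.0, 401.4]
tool_rot: [3.141, -0.0, 3.092]
wrist_force: [1.2, -0.5, 0.3]
width: 85.8
```

```bash
python3 - <<'E'
from h import *
s=observe();print(s["tool_pos"],s["tool_rot"]);im=optics.camera("wrist");cv2.imwrite("pics/w3.png",im[:,:,::-1]);np.save("w3.npy",[s["tool_pos"],s["tool_rot"]])
E
```

```text
[ 596.30474702 -243.04639028  401.41330092] [ 3.14138752e+00 -3.45052251e-05  3.09182222e+00]
```

View pics/w3.png

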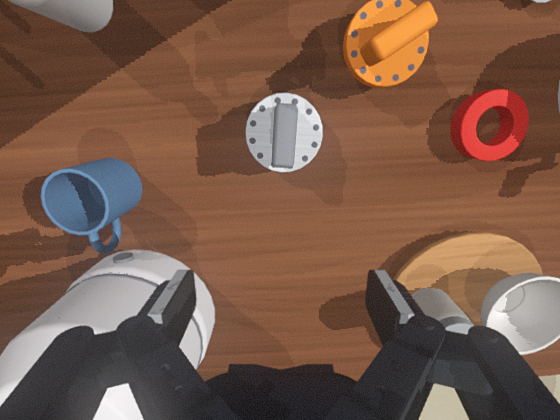

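The grey burr is in the clear at (285,132), with the grip top spanning roughly (276,102) to (294,167).

```bash
python3 - <<'E'
from h import *
np.set_printoptions(precision=1,suppress=True)
a=np.load("w3.npy");s=dict(tool_pos=a[0],tool_rot=a[1])
im=cv2.imread("pics/w3.png")
cv2.imwrite("pics/c3.png",cv2.resize(im[80:185,235:335],None,fx=6,fy=5.7,interpolation=3))
g=im[85:180,240:330];h=cv2.cvtColor(g,cv2.COLOR_BGR2HSV)
m=(h[...,1]<50).astype(np.uint8)*255
m=cv2.morphologyEx(m,cv2.MORPH_OPEN,np.ones((5,5)));c=max(cv2.findContours(m,0,1)[0],key=cv2.contourArea)
(x,y),rad=cv2.minEnclosingCircle(c);x+=240;y+=85;e=cv2.fitEllipse(c);print(x,y,rad,e)
print(onplane("wrist",x,y,38,s),np.linalg.norm(onplane("wrist",x-rad,y,38,s)-onplane("wrist",x+rad,y,38,s)))
m=((h[...,1]<50)&(h[...,2]<165)&(h[...,2]>110)).astype(np.uint8)*255
m=cv2.morphologyEx(m,cv2.MORPH_OPEN,np.ones((5,5)));c=max(cv2.findContours(m,0,1)[0],key=cv2.contourArea)
b=cv2.minAreaRect(c);p=cv2.boxPoints(b)+[240,85];print(b,p)
w=np.array([onplane("wrist",*q,83,s) for q in p]);print(w,w.mean(0))
for i in range(4):
  d=w[(i+1)%4]-w[i];print(np.linalg.norm(d),np.degrees(np.arctan2(d[1],d[0])))
E
```

```text
283.8238410949707 131.77582168579102 40.06736373901367 ((43.7208251953125, 46.86273956298828), (76.68770599365234, 79.22478485107422), 2.2411692142486572)
[ 533.  -235.8   38. ] 86.4450873442151
((38.5, 39.0), (24.0, 7.0), 90.0) [[275. 112.]
 [282. 112.]
 [282. 136.]
 [275. 136.]]
[[ 512.7 -243.5   83. ]
 [ 513.  -237.1   83. ]
 [ 534.4 -238.1   83. ]
 [ 534.1 -244.6   83. ]] [ 523.5 -240.8   83. ]
6.404459493066494 87.19966605935284
21.425810780423785 -2.7062136703883963
6.550875675584518 -92.79907914871403
21.42621400112813 176.90225207647632
```

View pics/c3.png

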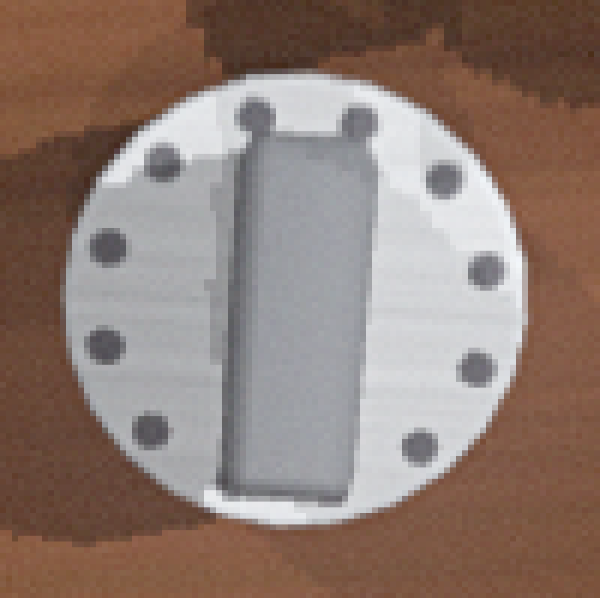

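```bash
python3 - <<'E'
from h import *
np.set_printoptions(precision=1,suppress=True)
a=np.load("w3.npy");s=dict(tool_pos=a[0],tool_rot=a[1])
w=np.array([onplane("wrist",235+u/6-.5,80+v/5.7-.5,83,s) for u,v in [(250,136),(377,143),(354,499),(232,492)]]);print(w,w.mean(0))
for i in range(4):
  d=w[(i+1)%4]-w[i];print(np.linalg.norm(d),np.degrees(np.arctan2(d[1],d[0])))
E
```

```text
[[ 505.2 -242.    83. ]
 [ 507.2 -222.9   83. ]
 [ 564.1 -228.4   83. ]
 [ 561.9 -247.9   83. ]] [ 534.6 -235.3   83. ]
19.260739813574833 84.09188557935973
57.1136104830655 -5.55232525645973
19.650480326112703 -96.25286771729503
56.99428210789588 174.05697274456486
```

send_rows --steps '[{"slide":[-30,4,-20],"delta_rot":[0,0,-1.5]},{"slide":[-33,4,-25],"delta_rot":[0,0,-1.4]},{"slide":[0,0,-30],"delta_rot":[0,0,0]},{"slide":[0,0,-30],"delta_rot":[0,0,0]},{"slide":[0,0,-15],"delta_rot":[0,0,0]},{"slide":[0,0,0],"delta_rot":[0,0,0]}]' --hand 70

```text
clock: 2.8
tool_pos: [536.2, -239.0, 271.9]
tool_rot: [3.141, -0.003, 3.036]
wrist_force: [0.4, 0.5, 1.1]
width: 59.7
```

```bash
python3 - <<'E'
from h import *
s=observe();print(s["tool_pos"],np.degrees(s["tool_rot"]),s["width"]);im=optics.camera("wrist");cv2.imwrite("pics/w4.png",im[:,:,::-1]);np.save("w4.npy",[s["tool_pos"],s["tool_rot"]])
print(proj("wrist",[533,-235.3,83],s))
E
```

```text
[ 536.16600772 -239.04313403  271.9179949 ] [ 1.79951833e+02 -1.68458194e-01  1.73928608e+02] 59.74915186053463
[285.27480639 255.15614564]
```

View pics/w4.png

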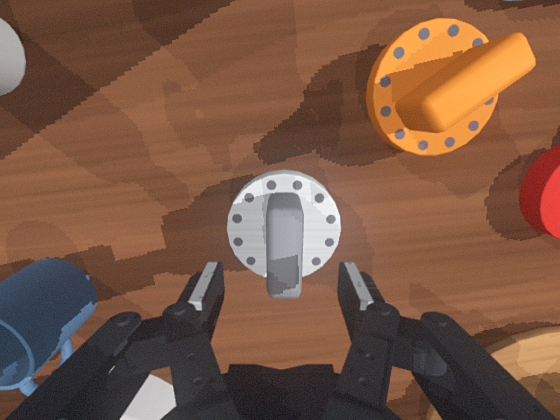

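The grip lines up with the jaws, with its centre at (285,250) between fingers at 212 and 350. Next I descend with the small correction.

send_rows --steps '[{"slide":[-3,3.5,-20],"delta_rot":[0,0,0.2]},{"slide":[0,0,-20],"delta_rot":[0,0,0]},{"slide":[0,0,-11],"delta_rot":[0,0,0]},{"slide":[0,0,0],"delta_rot":[0,0,0]}]'

```text
clock: 3.25
tool_pos: [535.3, -235.1, 224.6]
tool_rot: [-3.14, 0.003, 3.041]
wrist_force: [0.2, 0.9, 0.6]
width: 59.8
```

send_rows --steps '[{"slide":[0,0,0],"delta_rot":[0,0,0]},{"slide":[0,0,0],"delta_rot":[0,0,0]},{"slide":[0,0,0],"delta_rot":[0,0,0]},{"slide":[0,0,0],"delta_rot":[0,0,0]},{"slide":[0,0,0],"delta_rot":[0,0,0]}]' --hand 0 --newtons 70

```text
clock: 3.75
tool_pos: [536.3, -235.5, 227.8]
tool_rot: [-3.138, 0.006, 3.041]
wrist_force: [-0.1, -0.2, -4.6]
width: 21.0
```

```bash
python3 - <<'E'
from h import *
s=observe();print(s["tool_pos"],np.degrees(s["tool_rot"]),s["width"],s["wrist_force"])
E
```

```text
[ 536.29166918 -235.48699356  227.7588023 ] [-179.80411301    0.35332372  174.21904209] 21.022288967967395 [-0.11427975 -0.22014633 -4.62132089]
```

send_rows --steps '[{"slide":[0,0,15],"delta_rot":[0,0,0]},{"slide":[0,0,35],"delta_rot":[0,0,0]},{"slide":[0,0,40],"delta_rot":[0,0,0]},{"slide":[-2,15,35],"delta_rot":[0,0,0]},{"slide":[-4,30,20],"delta_rot":[0,0,-3]},{"slide":[-5,38,5],"delta_rot":[0,0,-3]},{"slide":[-5,38,0],"delta_rot":[0,0,-3]},{"slide":[-5,38,0],"delta_rot":[0,0,-3]},{"slide":[-5,38,0],"delta_rot":[0,0,-3]},{"slide":[-5,38,0],"delta_rot":[0,0,-3]}]'

```text
clock: 4.75
tool_pos: [501.8, 3.8, 382.7]
tool_rot: [-3.141, 0.005, 2.708]
wrist_force: [0.1, 0.4, -4.7]
width: 21.1
```

```bash
python3 - <<'E'
from h import *
s=observe();print(s["tool_pos"],np.degrees(s["tool_rot"]),s["width"],s["wrist_force"]);im=optics.camera("wrist");cv2.imwrite("pics/w5.png",im[:,:,::-1]);np.save("w5.npy",[s["tool_pos"],s["tool_rot"]])
E
```

```text
[501.81273746   3.78434041 382.67800916] [-179.9485533     0.26325492  155.13296794] 21.11907851169752 [ 0.12854541  0.42947405 -4.67998901]
```

View pics/w5.png

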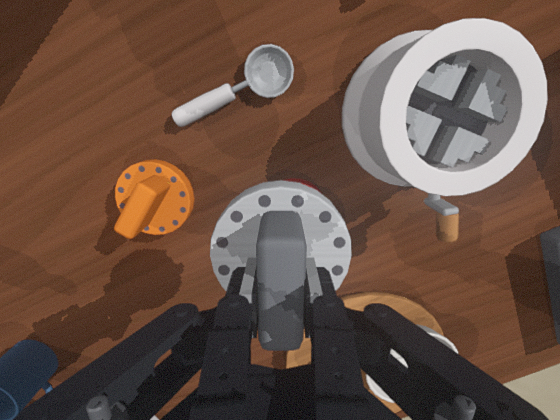

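The burr is held upright, disc centre around (282,250), and the white mill's slot is clearly visible at about (460,108). I measure both from this picture.

```bash
python3 - <<'E'
import cv2
im=cv2.imread("pics/w5.png")
cv2.imwrite("pics/c5.png",cv2.resize(im[40:180,390:530],None,fx=4.2,fy=4.2,interpolation=3))
cv2.imwrite("pics/c5b.png",cv2.resize(im[170:360,200:360],None,fx=3.1,fy=3.1,interpolation=3))
E
```

```text
(no output)
```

View pics/c5.png

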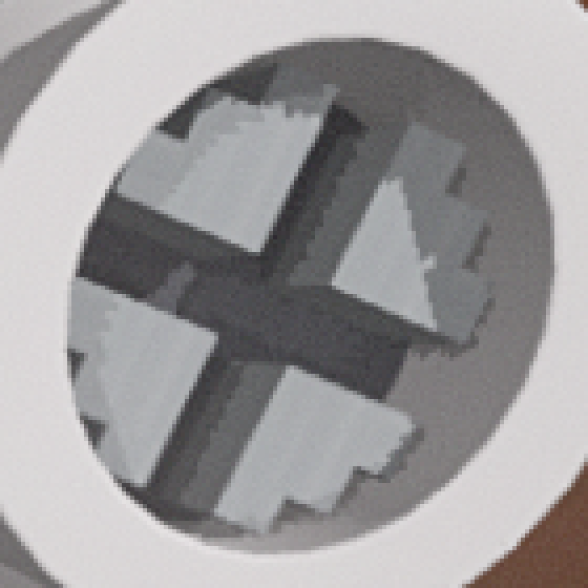

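View pics/c5b.png

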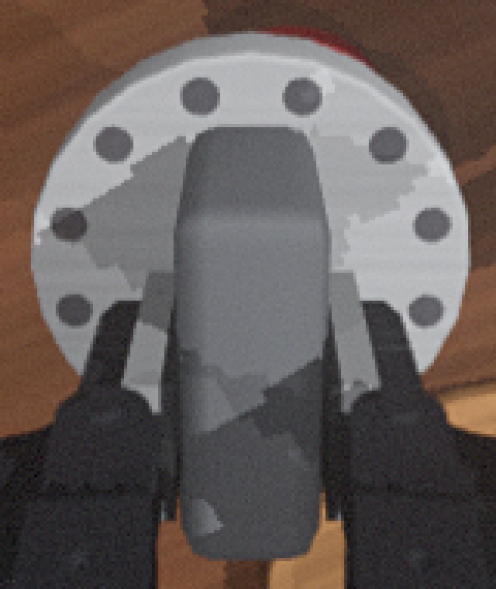

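```bash
cat > meas.py <<'E'
from h import *
np.set_printoptions(precision=1,suppress=True)
a=np.load("w5.npy");s=dict(tool_pos=a[0],tool_rot=a[1])
Q=lambda u,v:onplane("wrist",390+u/4.2-.4,40+v/4.2-.4,85,s)
cs=np.array([Q(*p) for p in [(262,252),(332,288),(288,367),(217,332)]]);print("inner",cs,cs.mean(0),"sides",[np.linalg.norm(cs[i]-cs[i-1]) for i in range(4)])
for a_,b in [((262,252),(330,95)),((118,195),(262,252)),((332,288),(414,120)),((332,288),(470,345)),((288,367),(415,415)),((215,512),(288,367)),((78,278),(217,332)),((145,487),(217,332))]:
    d=Q(*b)-Q(*a_);print(np.degrees(np.arctan2(d[1],d[0]))%90)
# rim well circle from ellipse points at z=99
pts=[(355,38),(553,240),(275,553),(68,330),(130,160),(500,420),(470,95),(130,490)]
W=np.array([onplane("wrist",390+u/4.2-.4,40+v/4.2-.4,99,s)[:2] for u,v in pts])
A=np.c_[2*W,np.ones(len(W))];x=np.linalg.lstsq(A,(W**2).sum(1),rcond=None)[0];print("well c",x[:2],np.sqrt(x[2]+x[:2]@x[:2]))
# burr in tool frame
T=R.from_euler("xyz",s["tool_rot"]).as_matrix()
B=lambda u,v,z:(T.T@(onplane("wrist",200+u/3.1-.3,170+v/3.1-.3,z,s)-s["tool_pos"]))
z0=s["tool_pos"][2]-227.8
print("disc L,R",B(33,240,z0+38),B(468,240,z0+38))
pts=[(33,240),(468,240),(60,165),(100,110),(160,68),(250,52),(340,70),(400,110),(445,165)]
W=np.array([B(*p,z0+38)[:2] for p in pts])
A=np.c_[2*W,np.ones(len(W))];x=np.linalg.lstsq(A,(W**2).sum(1),rcond=None)[0];print("disc c tool",x[:2],np.sqrt(x[2]+x[:2]@x[:2]))
print("griptop",B(180,215,z0+83),B(325,215,z0+83),B(183,550,z0+83),B(318,550,z0+83))
E
python3 meas.py
```

```text
inner [[478.2 174.9  85. ]
 [490.9 186.4  85. ]
 [502.5 174.   85. ]
 [489.6 162.1  85. ]] [490.3 174.3  85. ] sides [np.float64(17.0596412214484), np.float64(17.149004771787617), np.float64(16.989672601461354), np.float64(17.513227452948808)]
48.33577972775845
46.86145427361613
46.22745004805617
46.52933218873342
47.43928604555737
45.85849416135426
46.66607002594758
46.94122115351095
well c [490.1 173.7] 47.31771468396192
disc L,R [  7.7 -40.6 189.8] [  7.9  41.2 189.7]
disc c tool [2.9 0.4] 40.88935163311588
griptop [ 32.3  -9.1 144.7] [ 32.3  10.2 144.6] [-23.7 -10.  144.9] [-23.6  10.7 144.9]
```

send_rows --steps '[{"slide":[-2,28,0],"delta_rot":[0,0,-3.5]},{"slide":[-2,32,0],"delta_rot":[0,0,-3.5]},{"slide":[-2,32,0],"delta_rot":[0,0,-3.5]},{"slide":[-2,32,0],"delta_rot":[0,0,-3.5]},{"slide":[-1,27,0],"delta_rot":[0,0,-3]},{"slide":[0,10,0],"delta_rot":[0,0,-1]},{"slide":[0,0,0],"delta_rot":[0,0,0]},{"slide":[0,0,0],"delta_rot":[0,0,0]}]'

```text
clock: 5.6
tool_pos: [488.8, 177.4, 382.7]
tool_rot: [-3.141, 0.002, 2.384]
wrist_force: [0.6, -0.3, -4.6]
width: 21.0
```

```bash
python3 - <<'E'
from h import *
s=observe();print(s["tool_pos"],np.degrees(s["tool_rot"]),s["width"],s["wrist_force"]);im=optics.camera("wrist");cv2.imwrite("pics/w6.png",im[:,:,::-1]);np.save("w6.npy",[s["tool_pos"],s["tool_rot"]])
E
```

```text
[488.7843793  177.37340565 382.66563218] [-1.79979428e+02  1.09230149e-01  1.36568066e+02] 20.98147465168219 [ 0.61291678 -0.29778384 -4.6211295 ]
```

View pics/w6.png

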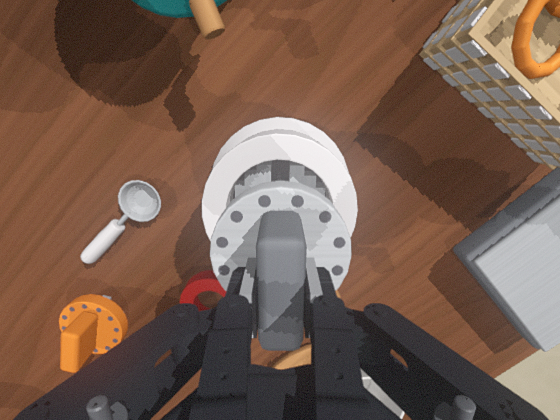

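Seen past the disc, the slot channel (281,172) lines up with the grip (281,280). I correct the offset and lower towards the drive.

send_rows --steps '[{"slide":[3,-6,0],"delta_rot":[0,0,0.2]},{"slide":[0,0,-15],"delta_rot":[0,0,0]},{"slide":[0,0,-25],"delta_rot":[0,0,0]},{"slide":[0,0,-15],"delta_rot":[0,0,0]},{"slide":[0,0,-5],"delta_rot":[0,0,0]},{"slide":[0,0,0],"delta_rot":[0,0,0]},{"slide":[0,0,0],"delta_rot":[0,0,0]}]'

```text
clock: 6.35
tool_pos: [493.8, 164.6, 322.2]
tool_rot: [3.141, 0.004, 2.383]
wrist_force: [0.3, 0.0, -3.6]
width: 20.8
```

```bash
python3 - <<'E'
from h import *
s=observe();print(s["tool_pos"],np.degrees(s["tool_rot"]),s["width"],s["wrist_force"]);im=optics.camera("wrist");cv2.imwrite("pics/w7.png",im[:,:,::-1])
t=optics.camera("top");u=optics.camera("side");a=cv2.resize(im[100:380,160:400],None,fx=2,fy=2,interpolation=3)
b=cv2.resize(u[140:240,225:305],(320,400),interpolation=3)
c=np.zeros((560,800,3),np.uint8);c[:,:480]=a;c[:400,480:]=b;cv2.imwrite("pics/c7.png",c[:,:,::-1])
E
```

```text
[493.79825138 164.5765954  322.22854967] [179.94932569   0.23851457 136.53641176] 20.84192438905206 [ 0.31395664  0.00947993 -3.64379129]
```

View pics/c7.png

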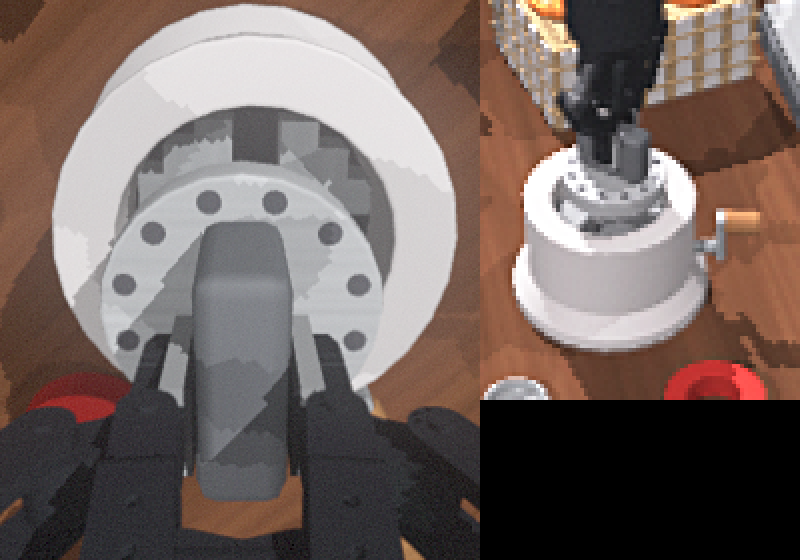

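It overshot in y: the channel sits at x=255 in the crop and the grip at 243. I correct before touching down.

send_rows --steps '[{"slide":[-1,3.5,0],"delta_rot":[0,0,0.2]},{"slide":[0,1,0],"delta_rot":[0,0,0]},{"slide":[0,0,0],"delta_rot":[0,0,0]},{"slide":[0,0,0],"delta_rot":[0,0,0]}]'

```text
clock: 6.9
tool_pos: [492.8, 170.2, 323.5]
tool_rot: [3.139, 0.006, 2.388]
wrist_force: [0.3, 0.6, -3.3]
width: 20.9
```

send_rows --steps '[{"slide":[-0.4,0.6,0],"delta_rot":[0,0,0]},{"slide":[0,0,0],"delta_rot":[0,0,0]}]'

```text
clock: 7.1
tool_pos: [492.4, 170.9, 323.5]
tool_rot: [3.139, 0.006, 2.388]
wrist_force: [-0.2, -0.3, -3.4]
width: 21.2
```

```bash
cat > look.py <<'E'
import sys
from h import *
n=sys.argv[1]
s=observe();print(s["clock"],s["tool_pos"],np.degrees(s["tool_rot"]),s["width"],s["wrist_force"],s["moment"]);im=optics.camera("wrist");cv2.imwrite(f"pics/w{n}.png",im[:,:,::-1])
u=optics.camera("side");a=cv2.resize(im[100:380,160:400],None,fx=2,fy=2,interpolation=3)
b=cv2.resize(u[140:240,225:305],(320,400),interpolation=3)
c=np.zeros((560,800,3),np.uint8);c[:,:480]=a;c[:400,480:]=b;cv2.imwrite(f"pics/c{n}.png",c[:,:,::-1])
print("slot px",(proj("wrist",[490.2,174,85],s)-[160,100])*2)
E
python3 look.py 8
```

```text
7.1 [492.37802148 170.91496527 323.5305613 ] [179.83050468   0.32061746 136.82748546] 21.19784380119942 [-0.17518825 -0.30013391 -3.42060742] [0.00928445 0.00932379 0.01330526]
slot px [240.63972402 245.76038069]
```

View pics/c8.png

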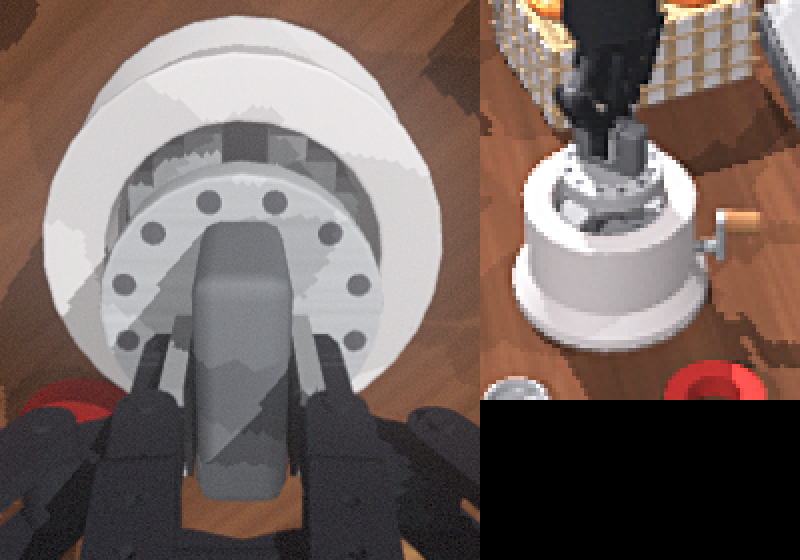

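The channel is at x≈246 and the grip at 243, so they are aligned. I descend gently towards contact.

send_rows --steps '[{"slide":[0,0,-4],"delta_rot":[0,0,0]},{"slide":[0,0,-3],"delta_rot":[0,0,0]},{"slide":[0,0,-2],"delta_rot":[0,0,0]},{"slide":[0,0,-1],"delta_rot":[0,0,0]}]'

```text
clock: 7.6
tool_pos: [492.4, 170.7, 312.5]
tool_rot: [3.139, 0.005, 2.388]
wrist_force: [0.0, -0.4, -4.4]
width: 20.9
```

send_rows --steps '[{"slide":[0,0,-1.5],"delta_rot":[0,0,0]},{"slide":[0,0,-1.5],"delta_rot":[0,0,0]}]'

```text
clock: 7.8
tool_pos: [492.4, 170.9, 309.8]
tool_rot: [3.138, 0.005, 2.388]
wrist_force: [-2.3, 3.1, -2.0]
width: 20.7
```

send_rows --steps '[{"slide":[0,0,-1.5],"delta_rot":[0,0,0]}]'

```text
clock: 7.9
tool_pos: [492.2, 171.0, 308.2]
tool_rot: [3.138, 0.005, 2.388]
wrist_force: [-1.2, 2.2, -2.8]
width: 21.2
```

send_rows --steps '[{"slide":[0,0,-1.5],"delta_rot":[0,0,0]}]'

```text
clock: 8.0
tool_pos: [492.2, 171.0, 306.5]
tool_rot: [3.138, 0.005, 2.388]
wrist_force: [-1.3, 0.8, -3.2]
width: 20.9
```

```bash
python3 look.py 9
```

```text
8.0 [492.16613549 171.01395339 306.4934923 ] [179.78814239   0.25995697 136.82334261] 20.880527530756584 [-1.32214142  0.84011223 -3.23379803] [0.1879367  0.21358963 0.0094715 ]
slot px [240.51899607 264.37164459]
```

View pics/c9.png

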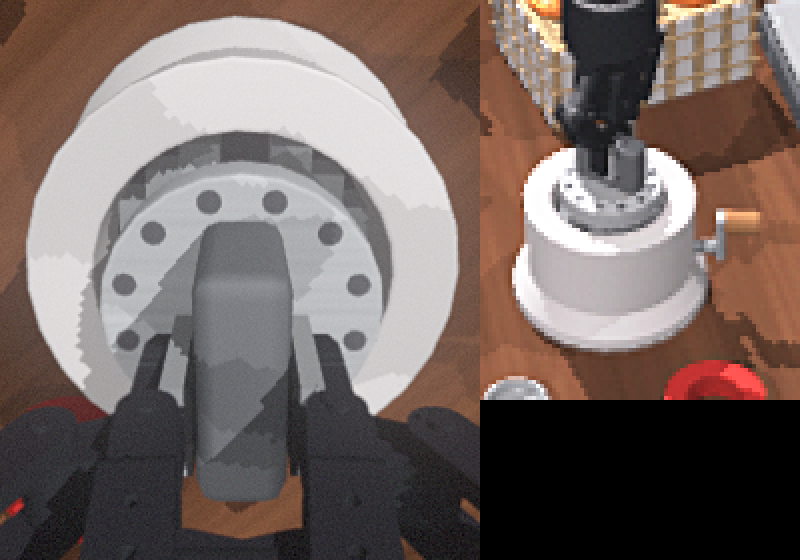

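The key has gone about 6 mm below the drive's top with almost no force, so it is in the slot. I keep lowering.

send_rows --steps '[{"slide":[-0.3,0.3,-2],"delta_rot":[0,0,0]},{"slide":[0,0,-2],"delta_rot":[0,0,0]},{"slide":[0,0,-2],"delta_rot":[0,0,0]}]'

```text
clock: 8.4
tool_pos: [492.1, 171.2, 300.0]
tool_rot: [3.138, 0.005, 2.388]
wrist_force: [-1.0, 1.7, -3.4]
width: 20.8
```

send_rows --steps '[{"slide":[0,0,-2],"delta_rot":[0,0,0]},{"slide":[0,0,-2],"delta_rot":[0,0,0]}]'

```text
clock: 8.6
tool_pos: [492.0, 171.2, 295.6]
tool_rot: [3.138, 0.005, 2.388]
wrist_force: [-0.9, 0.6, -2.9]
width: 20.9
```

send_rows --steps '[{"slide":[0,0,-1.5],"delta_rot":[0,0,0]}]'

```text
clock: 8.7
tool_pos: [492.0, 171.2, 293.8]
tool_rot: [3.138, 0.005, 2.388]
wrist_force: [-0.7, 0.2, -3.2]
width: 20.7
```

```bash
python3 look.py 10
```

```text
8.7 [492.011365   171.17754652 293.82638928] [179.81789623   0.29019296 136.81584522] 20.7493078459009 [-0.68817166  0.2499942  -3.15578307] [0.10985893 0.15775659 0.01337189]
slot px [240.94772244 279.53189439]
```

View pics/c10.png

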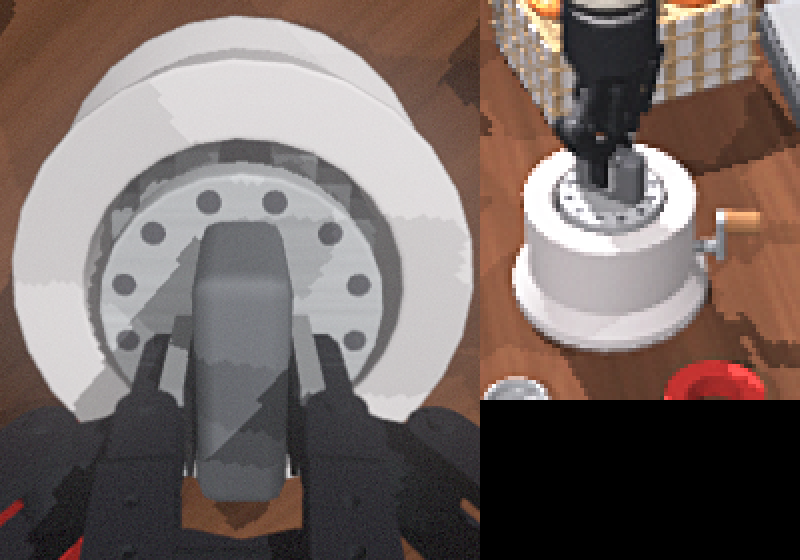

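send_rows --steps '[{"slide":[0,0,-1.5],"delta_rot":[0,0,0]}]'

```text
clock: 8.9
tool_pos: [492.0, 171.2, 292.4]
tool_rot: [3.138, 0.005, 2.388]
wrist_force: [-0.4, 1.1, -2.9]
width: 21.1
```

send_rows --steps '[{"slide":[0,0,-1],"delta_rot":[0,0,0]}]'

```text
clock: 9.0
tool_pos: [492.0, 171.2, 291.9]
tool_rot: [3.138, 0.005, 2.388]
wrist_force: [-7.2, 0.3, 19.9]
width: 21.1
```

send_rows --steps '[{"slide":[0,0,-1],"delta_rot":[0,0,0]}]'

```text
clock: 9.1
tool_pos: [491.9, 171.2, 291.9]
tool_rot: [3.137, 0.006, 2.388]
wrist_force: [-8.9, -0.3, 21.0]
width: 21.5
```

It bottoms out at TCP z 291.9, as expected for home (292.8). I release and open just enough to clear before rising.

send_rows --steps '[{"slide":[0,0,0.3],"delta_rot":[0,0,0]},{"slide":[0,0,0],"delta_rot":[0,0,0]},{"slide":[0,0,0],"delta_rot":[0,0,0]},{"slide":[0,0,0],"delta_rot":[0,0,0]},{"slide":[0,0,0],"delta_rot":[0,0,0]}]' --hand 65

```text
clock: 9.6
tool_pos: [492.5, 171.2, 293.2]
tool_rot: [3.135, 0.008, 2.388]
wrist_force: [0.4, 0.3, -0.2]
width: 55.4
```

send_rows --steps '[{"slide":[0,0,5],"delta_rot":[0,0,0]},{"slide":[0,0,15],"delta_rot":[0,0,0]},{"slide":[0,0,30],"delta_rot":[0,0,0]},{"slide":[0,0,30],"delta_rot":[0,0,0]},{"slide":[20,-20,30],"delta_rot":[0,0,0]},{"slide":[30,-30,10],"delta_rot":[0,0,0]},{"slide":[30,-30,0],"delta_rot":[0,0,0]},{"slide":[0,0,0],"delta_rot":[0,0,0]},{"slide":[0,0,0],"delta_rot":[0,0,0]}]'

```text
clock: 10.5
tool_pos: [573.4, 88.2, 421.0]
tool_rot: [3.135, 0.01, 2.39]
wrist_force: [0.7, -0.1, -0.5]
width: 55.9
```

```bash
python3 - <<'E'
from h import *
s=observe();print(s["clock"],s["tool_pos"],s["width"],s["wrist_force"]);im=optics.camera("wrist");cv2.imwrite("pics/w11.png",im[:,:,::-1]);np.save("w11.npy",[s["tool_pos"],s["tool_rot"]])
cv2.imwrite("pics/t11.png",optics.camera("top")[:,:,::-1])
u=optics.camera("side")[:,:,::-1];cv2.imwrite("pics/s11.png",cv2.resize(u[160:240,210:320],None,fx=6,fy=6,interpolation=3))
E
```

```text
10.5 [573.40168554  88.22854005 420.96931389] 55.89487020769402 [ 0.73846966 -0.12005947 -0.53544182]
```

View pics/w11.png

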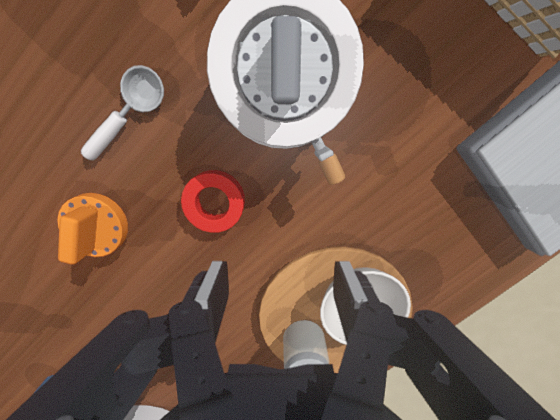

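View pics/s11.png

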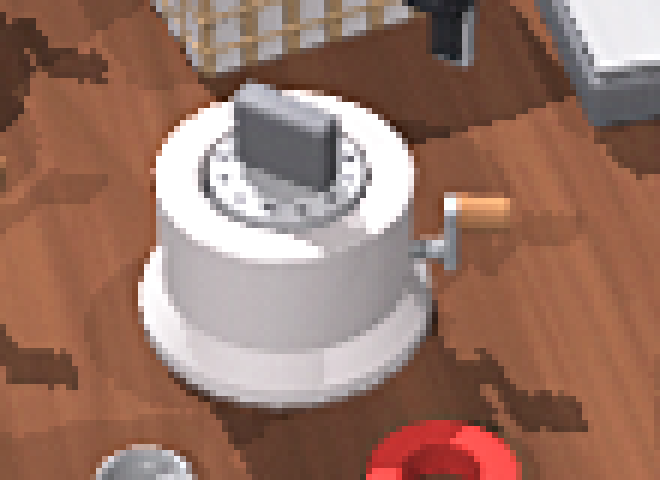

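View pics/t11.png

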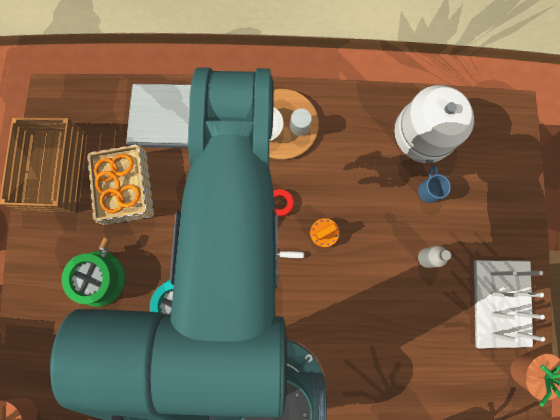

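The disc sits level, just above the rim and centred in the well. In the wrist picture the disc is at (287,65) inside the well ring. The gripper is clear and nothing else has moved.

```bash
python3 -c "
from plant import r
print(r.close_job())"
```

```text
the job is handed in; nothing more can be done
None
```

I fitted the grey burr into the white mill and handed the job in at about 10.7 s; the hand-in reports no verdict.

- **Fit:** I found the slot angle by sight, at about 46.8° in the world frame. After turning the burr to that angle, I lowered it gently and the key went straight in without searching. It descended about 20 mm with only a few newtons on the wrist. It bottomed out at about 25 N of contact with the TCP at z 291.9 mm, against a predicted 292.8 mm.
- **Final checks:** After release the side and wrist views show the disc level, just above the rim and centred in the well. The gripper is open and well clear, and the wrist force is near zero. The other things on the shelf look unmoved. In the last top view the arm hid the mill, the bowl and part of the spoon, but the wrist view shows all three in place.
- **Disagreements and slips:**
  - The top and wrist cameras put the slot centre about 3 mm apart; I trusted the wrist camera.
  - One move call was refused because of a missing field.
  - One lateral overshoot of about 7 mm was corrected before touching down.

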